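Proof-pull a bag handle on the bench gauge

ROBOT

A 6-joint arm with a two-finger parallel gripper is mounted at the origin on the work surface. World frame = base frame: x ahead of the robot, y to its left, z up, the work surface at z = 0. Lengths are in mm, angles in rad, forces in N, time in s.
With the tool pointing down it reaches from about 150 to 775 mm from the base axis. Payload 6.1 kg.
Tool frame: the origin (TCP) lies at the very end of the fingers, on their centre line; the grasp point (between the pads) lies 19 mm behind it; z points along the fingers, y is the line along which they close (so a half turn about z gives the same grasp; the last joint's range is limited). The gripper opens to 85 mm and grips with 20 to 120 N. Pads are 22 mm wide; open, the fingers measure 114 mm over their backs; the gripper's body (76 mm by 85 mm) begins 54 mm behind the grasp point. The pads swing forward as they close: fully open they stand 13 mm farther back than shut.
Start: joints at [1.219, 0.126, -0.04, 1.405, 0, 1.571], TCP at [180.901, 492.832, 231.295] pointing down, gripper open.
Joint ranges: [-2.72, 2.72], [-0.95, 1.95], [-1.27, 1.35], [-1.78, 2.02], [-1.46, 1.47], [-3.14, 3.14]. Speed limits (rad/s): [2.39, 2.39, 3.01, 3.14, 3.14, 3.14].

INTERFACE

Orientations are given as a unit quaternion [x, y, z, w].
In Python, from station import arm, viewer, ticket gives the robot as it stands. The module is installed in compiled form; this text tells all that it offers.
- The arm moves only by the tool apply_moves, never from a script. Its argument "increments" is a list of rows, each a list of 5 numbers: the closure, from -1 (fully open) to 1 (shut), then the shift along the tool's x, y, z in mm, then the turn about the tool's z in degrees. In form: [[grip, tx, ty, tz, roll], ...]. A call has 1 to 12 rows; each row is the pose to reach, as a shift and turn from the pose commanded when the call began, along the tool's axes at that moment; what a row does not reach only later rows make up. A row lasts 1/8 s, in which the tool goes at most 62.5 mm and 10.7 degrees, less where a joint would pass 70% of its speed; a pose out of reach is approached as far as the arm can. A call with a gripper value outside its range is refused whole. The fingers move at their own pace and stop on an object; "newtons" is the grip in N (left out, the last holds). Time passes only in rows, so rows that repeat a pose let the fingers close. It gives the time, the measured TCP pose, the force, the opening and the grip force at its end, in the units of the state.
- arm.get_state(): the state, without advancing time (a new reading comes with each control period).
- viewer.snapshot(name): name is "side" or "top"; returns a dict with "img" (400x640x3 uint8, blue, green, red), "z_map" (400x640 float32, mm along the optical axis (not along the pixel's ray), 0 where there is no reading), "camera_matrix" (3x3 intrinsics, pixels), "view" (4x4, takes a point from world to camera coordinates). Camera axes: x right, y down, z forward; pixel columns grow to the right and rows downward; lengths in mm; the calibration is good to about 2 mm. A picture is of the moment at which its call begins.
- ticket.close_job(): hands the job in; it is judged then, once.
The state is a dict: "time_s": time; "qpos": joint angles; "joint_velocities": joint speeds; "joint_efforts": joint torques, N m; "eef_pos": TCP position; "tool_rot": TCP orientation; "contact_force": force on the tool from outside, world axes, zero at the start; "moment": the same for the moment, N m; "grip_width": finger opening in mm; "grip_force": force on a finger pad.
Only numpy, scipy, OpenCV 4.12 (cv2) and the standard library are available. Lean on these libraries where they do the work, as an engineer would, in place of code of your own. Each camera call takes 0.05 s, during which the arm holds its last target. There are 200 camera calls.

TASK

Proof-test the brass bag handle on the sprung pull gauge. First slide the steel tell-tale all the way back to zero against the gauge's arm, then pull the handle out until the tell-tale's pointer stands over the limit clip on the scale, and hold it there for at least a second. Ease the handle fully home without letting it snap back, leave the tell-tale showing its reading at the clip, and do not disturb the jar, mallet or awl.

Things in the scene. Friction and masses are not known exactly. Their poses are not given: they have to be found in the camera images.
- gauge: Pull gauge screwed down: dark wood board 520 x 170 x 12 mm (its x -200..320, y -120..50). Origin on the bench under the handle's crossbar at rest; pull is along its -x, z up. Spring tube, 48 mm diameter, top 71 mm high, along x at y 0 from x 120 to 307. At y -66 the tell-tale's rail, at y -99 a 24 mm wide scale strip, top 16 mm high, lines every 10 mm, zero at x 0, growing to -x.
- pull (a joint): Sprung slide that carries the handle: 0 m at home, grows as it is pulled along the gauge's -x; stop at 0.16. Spring 2.5 N at home plus 100 N/m; it snaps back if let go.
- bar (a point): Middle of the handle's crossbar, 50 mm above the bench: brass bar 12 mm in diameter, 72 mm long along the gauge's y, on two 10 mm side rods (y -36 and 36) running back (+x) to the jaw. Free below down to the board. Axes as the gauge's.
- arm (a point): Middle of the front (-x) face of the steel jaw that holds the handle, 45 mm high, 67 mm behind the crossbar, moving with it. From the jaw a steel arm, front face level with the jaw's, 22 to 34 mm high, reaches out to y -80 and pushes the tell-tale ahead of it.
- telltale (a joint): Sliding steel marker (tell-tale) on its rail: 0 m at zero, its foot's back touching the arm with the handle home; grows along the gauge's -x, to 0.165. Friction 1.5 N: it stays where it is pushed. The arm carries it along when the handle is pulled farther than it stands, so it keeps the largest pull.
- fin (a point): Point in the tell-tale's upright fin, 60 mm above the bench (fin 12 mm along x, 16 mm along y, top 75 mm high). Its foot, 16 mm wide, top 29 mm high, runs 66 mm back (+x) from here. A 3 mm wide dark pointer sticks out to -y from the fin over the scale, at the same x. With the arm touching the foot, fin, pointer and crossbar are level in x.
- mark (a point): Top middle of the limit clip, 28 mm above the bench: small brass block clamped over the scale strip, 12 mm along the gauge's x, 30 mm along y, 12 mm high, with a thumbscrew at its outer end. The pointer passes above it. Axes as the gauge's. It marks the proof load.
- jar: Bystander: rivet jar with steel cap, 64 mm diameter, 62 mm high, loose beyond the pull end of the board. Origin at its foot.
- mallet: Bystander: pale wooden round mallet standing on its head, head 66 mm diameter, 204 mm high overall, loose beside the spring tube. Origin at its foot.
- awl: Bystander: awl 160 mm long, lying loose beside the board, along the gauge's x. Origin under its middle.

How it is judged:
By the outcome, as a careful person would: the job done as asked, in the order asked, and still so for the second after the job is handed in, with the robot touching nothing.
It also fails if it takes over 54 s, if anything falls off the work surface, if the arm or the gripper's body presses on something with over 40 N, if the wrist force passes 120 N, or if a joint passes its speed limit or range.

## Working session

There is one attempt and no reset: what is moved stays moved. The work goes in short steps, Python scripts to look and compute and a tool call to move; the robot and the scene stay as the last step left them, time stands still between calls to the robot, and variables do not carry over. Pictures are saved under pics/ and viewed, at most 10 in all, crops included, and the job is handed in when it is done.

Besides the shell and the picture viewer there is one more tool, called after "Emit:" by a JSON object that holds its "name" and its "arguments", one argument or row to a line. apply_moves: Moves the arm, as the interface text tells. Its arguments: {"type":"object","properties":{"increments":{"type":"array"},"newtons":{"type":"number"}},"required":["increments"]}

```bash
mkdir -p pics
cat > h.py <<'E'
import numpy as np, cv2
from station import arm, viewer, ticket
def snap(n,f=None):
    s=viewer.snapshot(n)
    if f: cv2.imwrite('pics/'+f,s['img'])
    return s
def ray(s,u,v):
    K=s['camera_matrix'];V=s['view'];R=V[:3,:3];t=V[:3,3]
    return -R.T@t, R.T@np.linalg.inv(K)@np.array([u,v,1.])
def onz(s,u,v,z):
    o,d=ray(s,u,v); return o+d*(z-o[2])/d[2]
def dep(s,u,v):
    o,d=ray(s,u,v); return o+d*s['z_map'][int(round(v)),int(round(u))]
E
python3 - <<'E'
from h import *
np.set_printoptions(precision=2,suppress=True)
for n in('side','top'):
    s=snap(n,n+'0.png'); o,_=ray(s,0,0); print(n,o,s['camera_matrix'].tolist()); print(s['view'])
    np.savez(n+'0.npz',**s)
print(arm.get_state())
E
```

```text
side [400.98 522.52 630.43] [[378.0473351540571, 0.0, 322.0511993419783], [0.0, 378.0473351540571, 203.47755662716042], [0.0, 0.0, 1.0]]
[[ -0.93  -0.36   0.02 551.34]
 [ -0.29   0.73  -0.61 120.49]
 [  0.21  -0.58  -0.79 716.07]
 [  0.     0.     0.     1.  ]]
top [349.85  81.48 997.68] [[492.12175925013725, 0.0, 326.445166656823], [0.0, 492.12175925013725, 200.7841340760331], [0.0, 0.0, 1.0]]
[[ -0.03  -1.    -0.01  96.94]
 [ -0.98   0.03  -0.21 550.8 ]
 [  0.21   0.    -0.98 900.9 ]
 [  0.     0.     0.     1.  ]]
{'time_s': 0.1, 'qpos': array([ 1.22,  0.13, -0.04,  1.41,  0.  ,  1.57]), 'joint_velocities': array([ 0., -0.,  0., -0.,  0., -0.]), 'joint_efforts': array([  0.  , -43.69,  35.36,   0.01,   0.  ,  -0.  ]), 'eef_pos': array([180.77, 492.51, 230.59]), 'tool_rot': array([ 0.17,  0.98, -0.  , -0.  ]), 'contact_force': array([-0.08,  0.51, -0.29]), 'moment': array([-0.02,  0.  ,  0.01]), 'grip_force': 0.0, 'grip_width': 85.74521938946458}
```

View pics/top0.png

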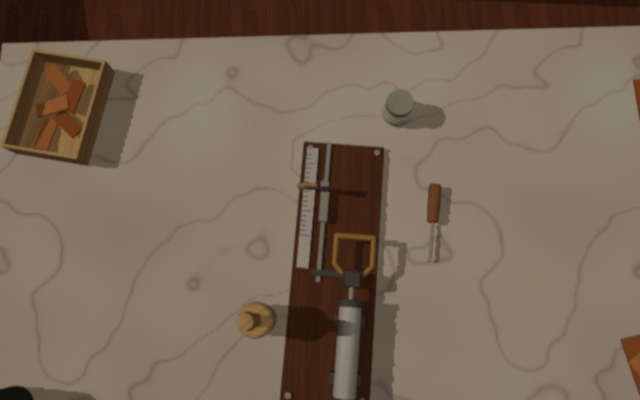

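View pics/side0.png

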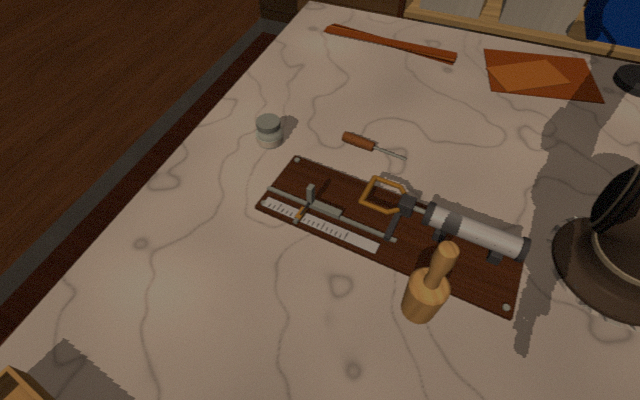

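The top view shows the gauge running up the image, away from the robot. The crossbar is at about (355,236), the jaw at (352,279), the fin near (325,186) and the clip near (310,185). The jar is at (398,108), the mallet at (255,320) and the awl at (434,220). The side view shows the fin at (310,192) and the clip at (300,213). Next I'll zoom in.

Run:
```python
import cv2,numpy as np
a=cv2.imread('pics/top0.png')[135:295,285:395]; b=cv2.imread('pics/side0.png')[165:260,250:420]
a=cv2.resize(a,None,fx=3.6,fy=3.6,interpolation=cv2.INTER_CUBIC); b=cv2.resize(b,None,fx=2.3,fy=2.3,interpolation=cv2.INTER_CUBIC)
c=np.zeros((600,800,3),np.uint8); c[:a.shape[0],:a.shape[1]]=a; c[:b.shape[0],400:400+b.shape[1]]=b
cv2.imwrite('pics/z.png',cv2.convertScaleAbs(c,alpha=1.6))
```

```text
(no output)
```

View pics/z.png

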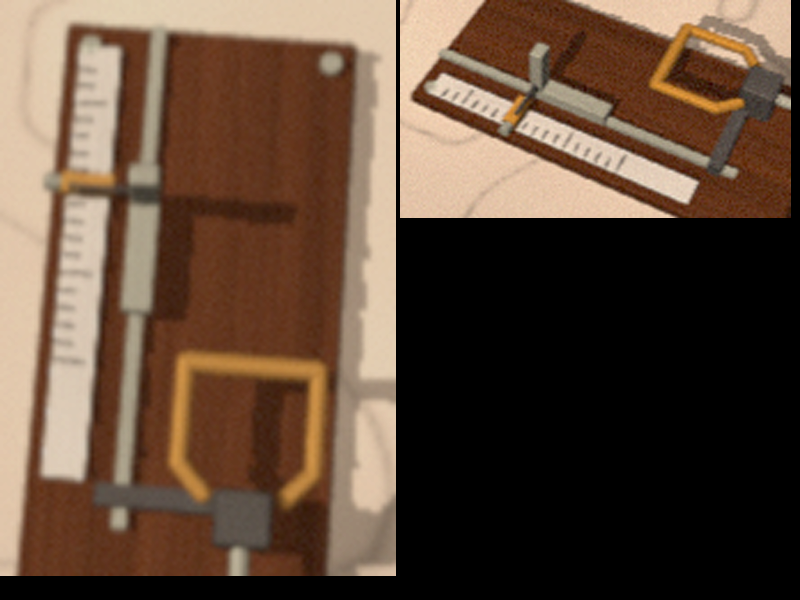

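The crop shows the fin and pointer already near the clip, with the foot running back to crop (136,312) and the arm at row 490, so the tell-tale stands about 100 mm out. Now I'll measure with masks and depth.

```bash
cat >> h.py <<'E'
def cloud(s):
    K=s['camera_matrix'];V=s['view'];z=s['z_map']
    v,u=np.indices(z.shape); P=np.stack([(u-K[0,2])/K[0,0]*z,(v-K[1,2])/K[1,1]*z,z],-1)
    return (P-V[:3,3])@V[:3,:3]
def masks(s):
    h=cv2.cvtColor(s['img'],cv2.COLOR_BGR2HSV).astype(int); H,S,V=h[...,0],h[...,1],h[...,2]
    return dict(brass=(H>10)&(H<26)&(S>130)&(V>90), dark=(V<75)&(S>90), )
E
python3 - <<'E'
from h import *
np.set_printoptions(precision=1,suppress=True)
for n,box in(('top',(280,390,135,300)),('side',(250,420,160,260))):
    s=dict(np.load(n+'0.npz')); C=cloud(s); m=masks(s)['brass']
    b=np.zeros_like(m); b[box[2]:box[3],box[0]:box[1]]=1; m&=b
    k,l,st,ce=cv2.connectedComponentsWithStats(m.astype(np.uint8))
    for i in range(1,k):
        if st[i,4]>8:
            p=C[l==i]; print(n,st[i],ce[i],'med',np.median(p,0),'min',p.min(0),'max',p.max(0))
    # heights above 55 in the gauge area
    p=C; q=b&(C[...,2]>60)&(C[...,2]<90)&(s['z_map']>0)
    k,l,st,ce=cv2.connectedComponentsWithStats(q.astype(np.uint8))
    for i in range(1,k):
        if st[i,4]>3: p=C[l==i]; print(n,'high',st[i],'med',np.median(p,0),p.min(0),p.max(0))
t=dict(np.load('top0.npz'))
f=lambda x,y,z:onz(t,285+x/3.6,135+y/3.6,z)
for nm,a in dict(barL=(183,362,50),barR=(322,370,50),clipC=(88,182,28),finTop=(145,166,75),footBackL=(123,312,29),footBackR=(151,312,29),arm=(100,486,34),arm2=(205,489,34),jawF=(242,492,57),bFL=(70,25,12),bFR=(355,45,12),bNL=(20,575,12),bNR=(328,575,12)).items(): print(nm,f(*a))
s=dict(np.load('side0.npz'));g=lambda x,y,z:onz(s,250+(x-400)/2.3,165+y/2.3,z)
for nm,a in dict(barNear=(655,82,50),barFar=(685,30,50),finTop=(540,46,75),clip=(515,108,28),footB=(608,112,29)).items(): print('s',nm,g(*a))
E
```

```text
top [302 182  15   6  47] [308.  184.6] med [594.8 120.6  28.7] min [588.8 102.3  25.1] max [599.6 131.   38.4]
top [332 233  43  42 506] [352.9 248.8] med [464.7  34.5  54.8] min [349.9  -8.    9.7] max [489.9  81.5 997.7]
top high [321 180   8   8  62] med [583.8  85.7  74.2] [578.7  78.   61.8] [591.6  92.   79.5]
top high [344 271  17  16 210] med [401.1  36.6  62.4] [387.6  22.5  60.1] [416.1  53.3  66.4]
top high [341 299  13   1  13] med [364.2  48.9  68.8] [363.9  37.9  62.8] [364.6  59.9  74.8]
side [359 175  47  39 445] [379.7 194.3] med [458.   41.5  54.1] min [401.   -9.7  47.2] max [489.9 522.5 630.4]
side [295 206   9  13  48] [299.2 212.8] med [593.8 121.8  27.9] min [586.9  96.1  11. ] max [602.6 131.4  29.7]
side high [307 183   8  12  72] med [582.1  87.9  73. ] [576.8  75.8  60.7] [589.1  93.   77.8]
side high [399 193  18  16 171] med [399.4  38.   61.8] [384.8  22.4  60. ] [414.8  52.9  64.3]
barL [485.7  65.7  50. ]
barR [479.3  -9.   50. ]
clipC [592.6 115.7  28. ]
finTop [588.8  83.3  75. ]
footBackL [517.6  97.7  29. ]
footBackR [517.1  82.2  29. ]
arm [421.8 112.3  34. ]
arm2 [418.6  55.6  34. ]
jawF [414.9  36.8  57. ]
bFL [691.4 125.   12. ]
bFR [674.4 -40.8  12. ]
bNL [376.2 157.7  12. ]
bNR [371.8 -10.6  12. ]
s barNear [485.8  62.4  50. ]
s barFar [478.4  -4.4  50. ]
s finTop [583.8  81.   75. ]
s clip [592.9 116.9  28. ]
s footB [516.7  92.1  29. ]
```

```bash
cat >> h.py <<'E'
from scipy.spatial.transform import Rotation as R_
D=np.array([.9946,-.1035]);E_=np.array([.1035,.9946]);O=np.array([482.5,28.5])
def w(u,v): return O+u*D+v*E_      # u pull, v towards scale
def uv(p): d=np.asarray(p)[:2]-O; return np.array([d@D,d@E_])
def shift(p3,heading=None):
    st=arm.get_state(); R=R_.from_quat(st['tool_rot']).as_matrix()
    y=R[:,1]; hd=np.degrees(np.arctan2(y[1],y[0])); 
    return R.T@(np.array(p3)-st['eef_pos']), hd-(-5.94), R
E
python3 - <<'E'
from h import *
np.set_printoptions(precision=3,suppress=True)
print(shift([*w(130,66),150]))
t=dict(np.load('top0.npz'));C=cloud(t)
for n,(a,b,c,d) in dict(mallet=(235,278,300,340),jar=(380,418,88,128),awl=(425,445,180,266)).items():
    p=C[c:d,a:b].reshape(-1,3); p=p[(p[:,2]>10)&(p[:,2]<250)]; print(n,np.median(p,0),p.min(0),p.max(0),uv(np.median(p,0)))
E
```

```text
(array([-552.95 , -235.603,   80.922]), np.float64(75.7831429936653), array([[-0.939,  0.345, -0.001],
       [ 0.345,  0.939, -0.001],
       [ 0.   , -0.001, -1.   ]]))
mallet [333.689 207.665  98.238] [299.898 183.428  10.169] [364.817 246.762 205.559] [-166.551  162.795]
jar [745.018 -69.208  60.716] [ 722.483 -102.467   10.409] [784.647 -40.486  66.861] [271.213 -70.009]
awl [ 542.315 -131.361   22.269] [ 434.667 -151.332   10.527] [ 593.421 -118.094   30.266] [  76.037 -152.807]
```

Emit:
{"name": "apply_moves", "arguments": {
  "increments": [
    [1,-46,-20,0,6],
    [1,-92,-39,0,13],
    [1,-138,-59,10,19],
    [1,-184,-79,20,26],
    [1,-230,-98,30,32],
    [1,-276,-118,40,38],
    [1,-322,-138,50,45],
    [1,-368,-157,60,51],
    [1,-415,-177,70,57],
    [1,-461,-197,80,64],
    [1,-507,-216,80,70],
    [1,-553,-236,80,75.8]
  ],
  "newtons": 60
}}

```text
time_s: 1.6
eef_pos: [619.5, 79.4, 150.6]
tool_rot: [0.744, 0.668, -0.0, -0.0]
contact_force: [0.3, 0.1, 0.5]
grip_width: 0.4
grip_force: 0.0
```

Emit:
{"name": "apply_moves", "arguments": {
  "increments": [
    [1,0,0,0,0],
    [1,0,0,0,0]
  ]
}}

```text
time_s: 1.85
eef_pos: [618.2, 80.7, 150.6]
tool_rot: [0.743, 0.669, -0.001, -0.001]
contact_force: [-0.3, -0.4, -0.1]
grip_width: -0.2
grip_force: 0.0
```

Run:
```python
from h import *
np.set_printoptions(precision=3,suppress=True)
s=snap('top');np.savez('t1',**s); a=s['img'][110:310,240:400]
s2=snap('side');np.savez('s1',**s2); b=s2['img'][90:260,240:420]
c=np.zeros((600,800,3),np.uint8)
c[:600,:480]=cv2.resize(a,(480,600)); c[:302,480:800]=cv2.resize(b,(320,302)); cv2.imwrite('pics/z1.png',cv2.convertScaleAbs(c,alpha=1.5))
st=arm.get_state(); print(st['time_s'],st['eef_pos'],uv(st['eef_pos']),st['qpos'],st['grip_width'],st['contact_force'],shift([*w(130,66),45]))
```

```text
1.95 [617.866  81.493 151.205] [129.15   66.717] [0.131 0.322 0.032 1.282 0.    1.804] -0.32673005423787144 [ 0.21   0.274 -0.202] (array([ -0.727,   0.918, 106.205]), np.float64(0.06590344494173905), array([[ 0.102,  0.995, -0.001],
       [ 0.995, -0.102,  0.   ],
       [ 0.   , -0.001, -1.   ]]))
```

View pics/z1.png

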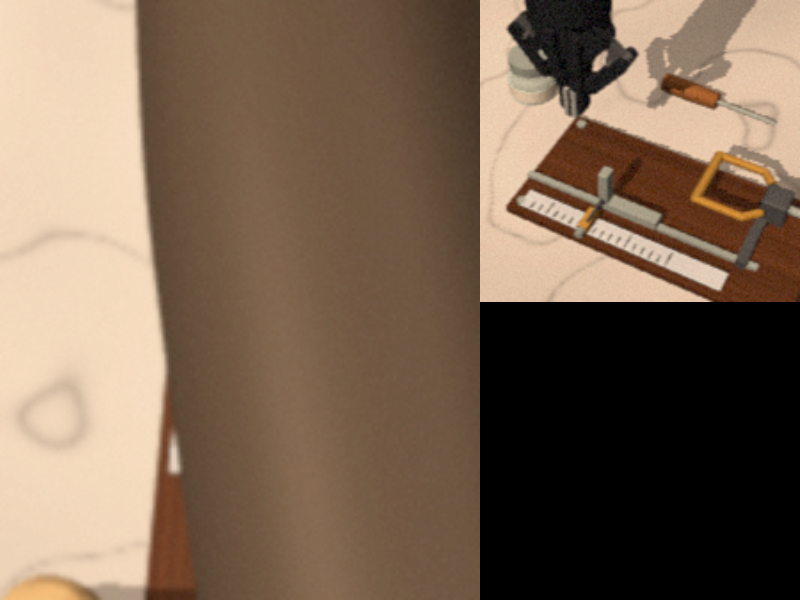

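The side view shows the closed fingers clear beyond the fin (fin at crop (605,185)), with nothing disturbed. The arm hides the top view here. I'll lower the fingers and push.

Emit:
{"name": "apply_moves", "arguments": {
  "increments": [
    [1,-0.7,1,15,0],
    [1,-0.7,1,35,0],
    [1,-0.7,1,55,0],
    [1,-0.7,1,75,0],
    [1,-0.7,1,90,0],
    [1,-0.7,1,98,0],
    [1,-0.7,1,98,0],
    [1,-0.7,-3,98,0],
    [1,-0.7,-8,98,0],
    [1,-0.7,-13,98,0],
    [1,-0.7,-18,98,0],
    [1,-0.7,-23,98,0]
  ]
}}

```text
time_s: 3.45
eef_pos: [595.9, 82.5, 53.7]
tool_rot: [0.743, 0.669, 0.0, 0.0]
contact_force: [0.7, 0.5, -0.0]
grip_width: 0.2
grip_force: 0.8
```

Emit:
{"name": "apply_moves", "arguments": {
  "increments": [
    [1,0,-6,0,0],
    [1,0,-12,0,0],
    [1,0,-18,0,0],
    [1,0,-24,0,0],
    [1,0,-30,0,0],
    [1,0,-36,0,0],
    [1,0,-42,0,0],
    [1,0,-48,0,0],
    [1,0,-54,0,0],
    [1,0,-60,0,0],
    [1,0,-66,0,0],
    [1,0,-72,0,0]
  ]
}}

```text
time_s: 4.95
eef_pos: [523.8, 90.0, 53.3]
tool_rot: [0.743, 0.669, 0.0, -0.0]
contact_force: [2.3, -0.4, 1.0]
grip_width: -0.1
grip_force: 0.8
```

```bash
cat >> h.py <<'E'
def look(f,box=(240,420,90,260)):
    s=snap('side');np.savez('s_last',**s); a,b,c,d=box
    k=min(800/(b-a),600/(d-c)); cv2.imwrite('pics/'+f,cv2.convertScaleAbs(cv2.resize(s['img'][c:d,a:b],None,fx=k,fy=k,interpolation=cv2.INTER_CUBIC),alpha=1.5))
    st=arm.get_state(); print(st['time_s'],st['eef_pos'].round(1),'uv',uv(st['eef_pos']).round(1),st['grip_width'],st['contact_force'].round(1))
E
python3 -c "
from h import *
look('p2.png')"
```

```text
5.0 [523.   90.   53.2] uv [33.9 65.3] -0.026517780198635824 [ 0.2 -0.3  0.5]
```

View pics/p2.png

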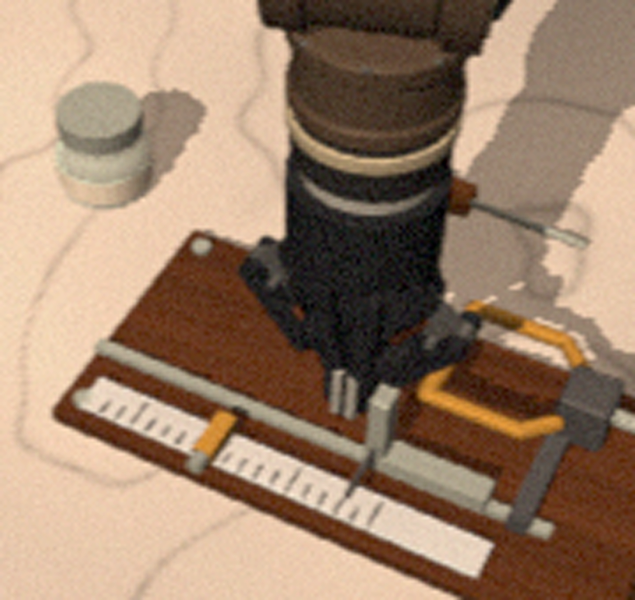

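The push works. The fin is at (380,420), its pointer is near the low end of the scale, and the foot's back is about 15–20 mm short of the arm. I'll continue slowly.

Emit:
{"name": "apply_moves", "arguments": {
  "increments": [
    [1,0,-2,0,0],
    [1,0,-4,0,0],
    [1,0,-5.5,0,0],
    [1,0,-7,0,0],
    [1,0,-8,0,0],
    [1,0,-9,0,0],
    [1,0,-10,0,0],
    [1,0,-11,0,0],
    [1,0,-12,0,0]
  ]
}}

```text
time_s: 6.12
eef_pos: [512.1, 91.1, 53.3]
tool_rot: [0.743, 0.669, -0.0, -0.0]
contact_force: [1.1, -0.7, -0.2]
grip_width: -0.3
grip_force: 0.8
```

Emit:
{"name": "apply_moves", "arguments": {
  "increments": [
    [1,0,-1,0,0],
    [1,0,-2,0,0],
    [1,0,-3,0,0],
    [1,0,-3,0,0]
  ]
}}

```text
time_s: 6.62
eef_pos: [509.6, 91.3, 53.3]
tool_rot: [0.743, 0.669, 0.0, 0.0]
contact_force: [4.3, -0.8, -1.8]
grip_width: 0.2
grip_force: 2.1
```

Emit:
{"name": "apply_moves", "arguments": {
  "increments": [
    [1,0,-1,0,0],
    [1,0,-1,0,0],
    [1,0,-1,0,0]
  ]
}}

```text
time_s: 7.0
eef_pos: [509.5, 91.4, 53.4]
tool_rot: [0.743, 0.669, 0.001, 0.001]
contact_force: [7.4, -1.0, -3.6]
grip_width: -0.3
grip_force: 3.6
```

```bash
python3 -c "
from h import *
look('p3.png',(300,420,160,250))
C=cloud(dict(np.load('s_last.npz')))"
```

```text
7.05 [509.5  91.4  53.4] uv [20.4 65.3] -0.22790725405857845 [ 7.3 -1.6 -4.6]
```

View pics/p3.png

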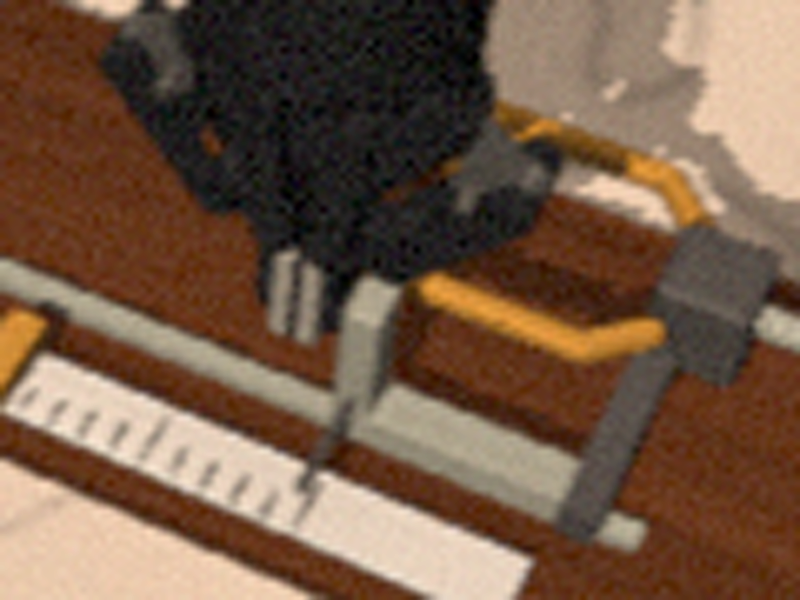

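The tell-tale is at zero: its foot touches the arm at (585,500), the pointer stands over the last long line at (305,490), and the force rose at a hard stop. Next I'll retract and go above the handle.

Emit:
{"name": "apply_moves", "arguments": {
  "increments": [
    [1,0,6,0,0],
    [1,0,16,0,0],
    [1,0,24,-10,0],
    [1,0,24,-30,0],
    [0,0,24,-60,0],
    [0,-20,14,-75,0],
    [0,-40,0,-75,0],
    [0,-58,-12,-75,0],
    [0,-65,-18,-75,0],
    [0,-65,-18,-75,0],
    [0,-65,-18,-75,0],
    [0,-65,-18,-75,0]
  ]
}}

```text
time_s: 8.55
eef_pos: [483.9, 29.1, 128.1]
tool_rot: [0.743, 0.67, -0.0, -0.0]
contact_force: [0.2, -0.7, -0.2]
grip_width: 42.7
grip_force: 0.0
```

```bash
python3 -c "
from h import *
look('p4.png',(300,460,100,250));print(shift([*w(0,0),30])[:2])
s=dict(np.load('s_last.npz'));C=cloud(s);m=masks(s)['brass'];m[:, :310]=0;p=C[m&(s['z_map']>0)];p=p[(p[:,2]>40)&(p[:,2]<62)];q=np.array([uv(a) for a in p]);print(len(q),np.sort(q[:,0])[-30:].round(0), q[:,1].min(),q[:,1].max())
"
```

```text
8.6 [483.9  29.2 128.1] uv [1.3 0.8] 42.630874891153915 [-0.9  0.3  0.3]
(array([-0.79607858, -1.29698968, 98.14871702]), np.float64(0.02294514060304298))
625 [1. 1. 1. 1. 2. 2. 2. 2. 2. 2. 2. 2. 2. 3. 3. 3. 3. 3. 3. 3. 3. 3. 3. 3.
 4. 4. 4. 4. 4. 5.] -40.89391813127418 201.59422750723425
```

View pics/p4.png

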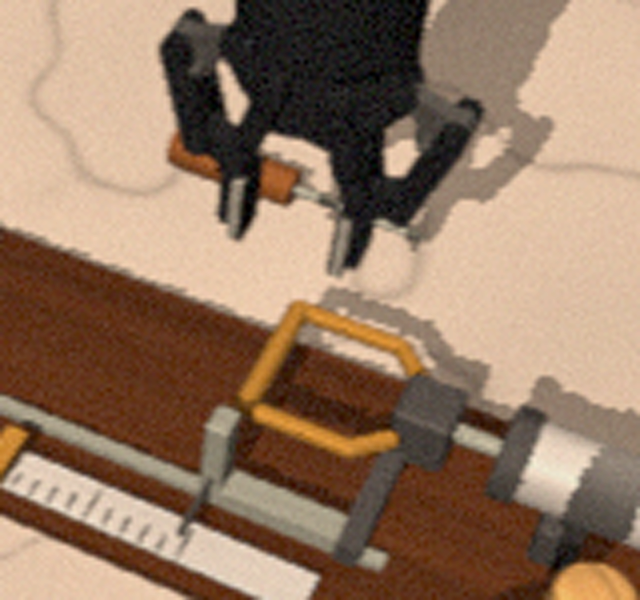

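The fin stays at zero, and the open fingers straddle above the crossbar at (272,350). I'll descend and grip.

Emit:
{"name": "apply_moves", "arguments": {
  "increments": [
    [0,-0.8,-1.5,20,0],
    [0,-0.8,-1.5,45,0],
    [0,-0.8,-1.5,68,0],
    [0,-0.8,-1.5,85,0],
    [0,-0.8,-1.5,95,0],
    [0,-0.8,-1.5,98,0],
    [0,-0.8,-1.5,98,0],
    [0.4,-0.8,-1.5,98,0],
    [1,-0.8,-1.5,98,0],
    [1,-0.8,-1.5,98,0],
    [1,-0.8,-1.5,98,0],
    [1,-0.8,-1.5,98,0]
  ],
  "newtons": 50
}}

```text
time_s: 10.1
eef_pos: [483.3, 28.1, 31.0]
tool_rot: [0.743, 0.669, 0.001, 0.001]
contact_force: [5.4, -1.3, 2.9]
grip_width: 10.4
grip_force: 48.7
```

```bash
python3 -c "
from h import *
look('p5.png',(300,420,160,250))"
```

```text
10.15 [483.3  28.1  31. ] uv [ 0.8 -0.4] 10.203128867353294 [ 5.4 -1.5  2.6]
```

Emit:
{"name": "apply_moves", "arguments": {
  "increments": [
    [1,0,2,0,0],
    [1,0,5,0,0],
    [1,0,9,0,0],
    [1,0,13,0,0],
    [1,0,17,0,0],
    [1,0,21,0,0],
    [1,0,25,0,0],
    [1,0,29,0,0],
    [1,0,33,0,0],
    [1,0,37,0,0],
    [1,0,41,0,0],
    [1,0,45,0,0]
  ]
}}

```text
time_s: 11.65
eef_pos: [524.3, 23.7, 30.9]
tool_rot: [0.743, 0.669, -0.001, -0.002]
contact_force: [-8.1, -0.4, 15.6]
grip_width: 10.1
grip_force: 50.2
```

Emit:
{"name": "apply_moves", "arguments": {
  "increments": [
    [1,0,4,0,0],
    [1,0,8,0,0],
    [1,0,12,0,0],
    [1,0,16,0,0],
    [1,0,20,0,0],
    [1,0,24,0,0],
    [1,0,28,0,0],
    [1,0,32,0,0],
    [1,0,36,0,0],
    [1,0,39,0,0],
    [1,0,42,0,0],
    [1,0,45,0,0]
  ]
}}

```text
time_s: 13.15
eef_pos: [567.6, 19.1, 30.9]
tool_rot: [0.743, 0.67, -0.002, -0.002]
contact_force: [-12.1, 1.3, 17.6]
grip_width: 10.4
grip_force: 50.5
```

```bash
python3 -c "
from h import *
look('p6.png',(270,370,165,235))"
```

```text
13.2 [568.   19.1  30.9] uv [86.  -0.5] 10.029467580578263 [-12.6   0.6  17.5]
```

View pics/p6.png

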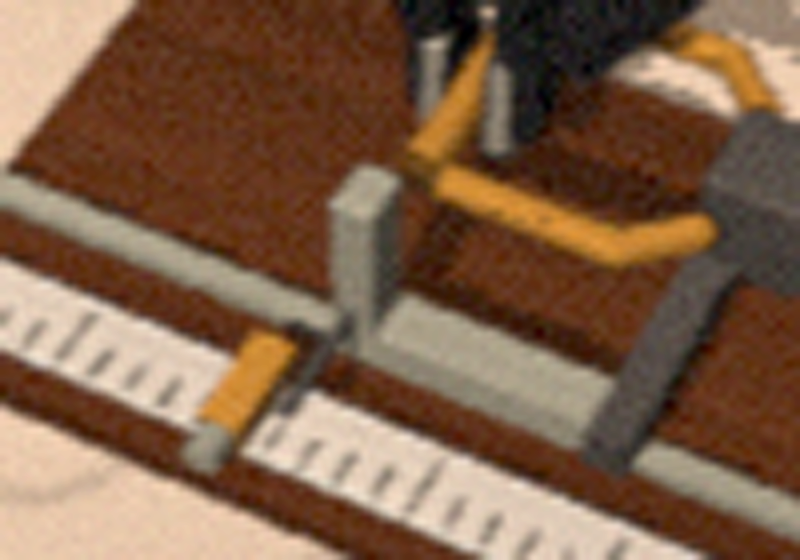

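The carrying works: the foot rides on the arm. The fin is at (365,250) and the pointer stands at (310,370), just short of the clip at (248,380). Next I'll measure the remaining distance.

```bash
cat > m.py <<'E'
from h import *
np.set_printoptions(precision=1,suppress=True)
def ms(n,s):
    C=cloud(s);ok=s['z_map']>0
    U=(C[...,:2]-O)@D; W=(C[...,:2]-O)@E_; Z=C[...,2]
    f=ok&(Z>66)&(Z<80)&(W>54)&(W<78)&(U>-20)&(U<140)
    m=ok&masks(s)['brass']&(Z>23)&(Z<34)&(W>78)&(W<120)
    g=lambda a:(len(a),(np.percentile(a,3)+np.percentile(a,97))/2,np.median(a)) if len(a)>5 else len(a)
    print(n,'fin',g(U[f]),'clip',g(U[m]))
    # rays: brass clip pixels on z=28 plane
    v,u=np.where(m)
    if len(u): q=np.array([uv(onz(s,a,b,28)) for a,b in zip(u,v)]); print('  ray clip u',q[:,0].min(),q[:,0].max(),'v',q[:,1].min(),q[:,1].max())
E
python3 -c "
from m import *
ms('s0',dict(np.load('side0.npz')));ms('t0',dict(np.load('top0.npz')));ms('s',dict(np.load('s_last.npz')))
s=dict(np.load('s_last.npz')); f=lambda x,y,z:uv(onz(s,270+x/8-.4,165+y/8-.4,z))
print('clip top', f(262,338,28),f(296,352,28),f(205,412,28),f(235,425,28)); print('pointer',[ (f(290,400,z),f(345,325,z)) for z in (30,34,38)])
print('fin top',f(345,185,75),f(392,185,75), f(340,205,75),f(385,172,75))
"
```

```text
s0 fin (60, np.float64(93.81266791451668), np.float64(93.54671338746866)) clip (46, np.float64(99.76235334525356), np.float64(101.6984904175908))
  ray clip u 94.14364882250239 104.88356322197112 v 84.42784654042225 114.65025353337387
t0 fin (57, np.float64(96.2385250360359), np.float64(96.04439709264209)) clip (42, np.float64(101.40031193481899), np.float64(102.67820758231866))
  ray clip u 96.30087724087265 106.8822861714251 v 84.98013628089568 113.70260917947991
s fin (62, np.float64(82.42360309115149), np.float64(81.52458569278367)) clip (71, np.float64(99.56915256249825), np.float64(99.36616898316291))
  ray clip u 94.14364882250239 104.88356322197112 v 83.8677920837643 114.65025353337387
clip top [102.7  86. ] [93.  85.9] [104.1 112.5] [ 95.6 112.6]
pointer [(array([ 86.6, 101. ]), array([85.4, 74.1])), (array([ 85.1, 103.5]), array([84. , 76.8])), (array([ 83.7, 106. ]), array([82.5, 79.5]))]
fin top [88.9 67.1] [78.9 61.9] [87.  73.2] [82.3 59. ]
```

Emit:
{"name": "apply_moves", "arguments": {
  "increments": [
    [1,0,2,0,0],
    [1,0,4,0,0],
    [1,0,6,0,0],
    [1,0,8,0,0],
    [1,0,10,0,0],
    [1,0,11.5,0,0],
    [1,0,13,0,0],
    [1,0,14,0,0],
    [1,0,14,0,0],
    [1,0,14,0,0]
  ]
}}

```text
time_s: 14.45
eef_pos: [581.2, 17.7, 30.9]
tool_rot: [0.743, 0.67, -0.002, -0.003]
contact_force: [-13.0, 0.6, 17.6]
grip_width: 9.9
grip_force: 50.5
```

```bash
python3 -c "
from m import *
look('p7.png',(270,370,165,235)); ms('s',dict(np.load('s_last.npz')))
ms('t',snap('top'))"
```

```text
14.5 [581.2  17.7  30.9] uv [99.3 -0.5] 10.43877699489398 [-12.6  -0.1  17.1]
s fin (59, np.float64(96.20022589900748), np.float64(95.44254613095755)) clip (48, np.float64(99.68742122693727), np.float64(100.11896010829774))
  ray clip u 94.14364882250239 104.88356322197112 v 84.42784654042225 114.65025353337387
t fin (56, np.float64(98.69641918468233), np.float64(98.02149022933624)) clip (46, np.float64(101.07687648418616), np.float64(101.31961053342076))
  ray clip u 94.98955576400957 106.8822861714251 v 85.15132521996 113.88673451673807
```

View pics/p7.png

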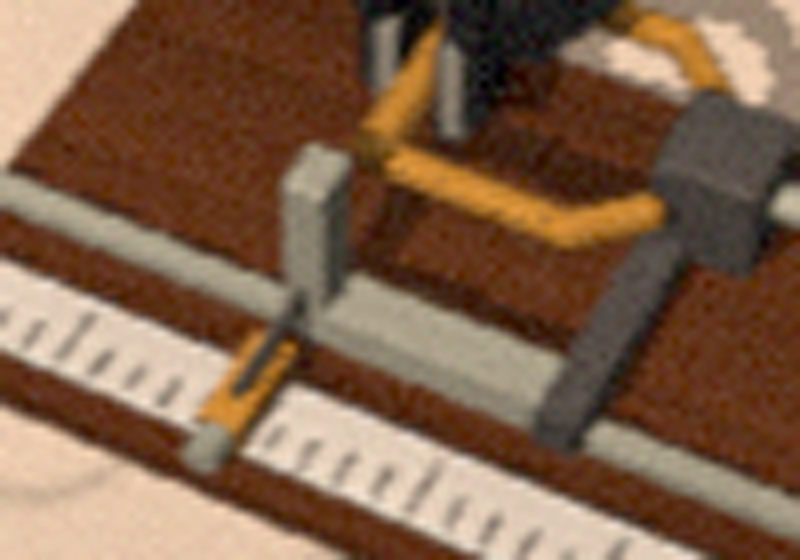

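The pointer (270,345) now lies over the clip (250,380). Both views put it about 2 mm short of the clip's centre, so I'll go 2 mm more and hold.

Emit:
{"name": "apply_moves", "arguments": {
  "increments": [
    [1,0,0.7,0,0],
    [1,0,1.4,0,0],
    [1,0,2,0,0],
    [1,0,2,0,0],
    [1,0,2,0,0],
    [1,0,2,0,0],
    [1,0,2,0,0],
    [1,0,2,0,0],
    [1,0,2,0,0],
    [1,0,2,0,0],
    [1,0,2,0,0],
    [1,0,2,0,0]
  ]
}}

```text
time_s: 16.05
eef_pos: [583.1, 17.5, 30.9]
tool_rot: [0.743, 0.67, -0.002, -0.003]
contact_force: [-14.0, 0.5, 18.5]
grip_width: 10.4
grip_force: 50.6
```

```bash
python3 -c "
from m import *
s=snap('side');ms('s',s);ms('t',snap('top'));st=arm.get_state();print(st['time_s'],uv(st['eef_pos']))"
```

```text
s fin (56, np.float64(97.81098362818085), np.float64(97.17813943516236)) clip (43, np.float64(99.28318362962595), np.float64(97.08674034005205))
  ray clip u 94.14364882250239 104.60119764702168 v 85.1570880740667 114.65025353337387
t fin (57, np.float64(100.90809183256532), np.float64(99.76287610810604)) clip (48, np.float64(100.81060395469439), np.float64(98.20304403918934))
  ray clip u 94.98955576400957 106.8822861714251 v 85.32266607812954 113.88673451673807
16.15 [101.1  -0.5]
```

Emit:
{"name": "apply_moves", "arguments": {
  "increments": [
    [1,0,0,0,0],
    [1,0,0,0,0],
    [1,0,0,0,0],
    [1,0,0,0,0]
  ]
}}

```text
time_s: 16.65
eef_pos: [583.0, 17.5, 30.9]
tool_rot: [0.743, 0.67, -0.002, -0.003]
contact_force: [-14.3, 0.4, 17.7]
grip_width: 10.4
grip_force: 50.6
```

The pointer is centred to within about 1 mm and has been held for over 1.5 s. Now I'll ease it home.

Emit:
{"name": "apply_moves", "arguments": {
  "increments": [
    [1,0,-1,0,0],
    [1,0,-3,0,0],
    [1,0,-6,0,0],
    [1,0,-9,0,0],
    [1,0,-12,0,0],
    [1,0,-15,0,0],
    [1,0,-18,0,0],
    [1,0,-21,0,0],
    [1,0,-24,0,0],
    [1,0,-27,0,0],
    [1,0,-30,0,0],
    [1,0,-33,0,0]
  ]
}}

```text
time_s: 18.15
eef_pos: [551.5, 20.8, 30.9]
tool_rot: [0.743, 0.67, -0.002, -0.002]
contact_force: [-9.1, 0.7, 15.0]
grip_width: 10.0
grip_force: 50.2
```

Emit:
{"name": "apply_moves", "arguments": {
  "increments": [
    [1,0,-3,0,0],
    [1,0,-6,0,0],
    [1,0,-9,0,0],
    [1,0,-12,0,0],
    [1,0,-15,0,0],
    [1,0,-18,0,0],
    [1,0,-21,0,0],
    [1,0,-24,0,0],
    [1,0,-27,0,0],
    [1,0,-30,0,0],
    [1,0,-33,0,0],
    [1,0,-36,0,0]
  ]
}}

```text
time_s: 19.65
eef_pos: [516.8, 24.5, 31.0]
tool_rot: [0.743, 0.669, -0.001, -0.001]
contact_force: [-5.7, 0.2, 12.8]
grip_width: 10.6
grip_force: 49.9
```

Emit:
{"name": "apply_moves", "arguments": {
  "increments": [
    [1,0,-3,0,0],
    [1,0,-6,0,0],
    [1,0,-9,0,0],
    [1,0,-12,0,0],
    [1,0,-15,0,0],
    [1,0,-18,0,0],
    [1,0,-21,0,0],
    [1,0,-24,0,0],
    [1,0,-26,0,0],
    [1,0,-28,0,0],
    [1,0,-29,0,0],
    [1,0,-29,0,0]
  ]
}}

```text
time_s: 21.15
eef_pos: [488.8, 27.5, 31.0]
tool_rot: [0.743, 0.669, -0.0, -0.001]
contact_force: [-2.9, 0.3, 10.1]
grip_width: 10.2
grip_force: 49.7
```

Emit:
{"name": "apply_moves", "arguments": {
  "increments": [
    [1,0,-1,0,0],
    [1,0,-2,0,0],
    [1,0,-3,0,0],
    [1,0,-4,0,0],
    [1,0,-5,0,0],
    [1,0,-5.5,0,0],
    [1,0,-6,0,0],
    [1,0,-6.5,0,0],
    [1,0,-6.5,0,0]
  ]
}}

```text
time_s: 22.28
eef_pos: [483.3, 28.1, 31.0]
tool_rot: [0.743, 0.669, 0.0, -0.0]
contact_force: [0.5, -0.4, 7.6]
grip_width: 10.2
grip_force: 49.4
```

The force passed through the spring preload, so the handle is on its home stop. I'll press it home slightly more, open and retreat upward.

Emit:
{"name": "apply_moves", "arguments": {
  "increments": [
    [1,0,-0.5,0,0],
    [1,0,-0.8,0,0],
    [1,0,-0.8,0,0],
    [0.5,0,-0.8,0,0],
    [0,0,-0.5,0,0],
    [0,0,0,0,0],
    [0,0,0,0,0],
    [0,0,0,-10,0],
    [0,0,0,-30,0],
    [0,0,0,-60,0],
    [0,0,0,-90,0],
    [0,0,0,-120,0]
  ]
}}

```text
time_s: 23.78
eef_pos: [483.5, 28.0, 152.1]
tool_rot: [0.743, 0.669, 0.0, 0.0]
contact_force: [-0.0, 1.6, -0.5]
grip_width: 42.6
grip_force: 0.0
```

Emit:
{"name": "apply_moves", "arguments": {
  "increments": [
    [0,0,0,-40,0],
    [0,0,0,-60,0],
    [0,0,0,-60,0],
    [0,0,0,-60,0]
  ]
}}

```text
time_s: 24.28
eef_pos: [483.1, 28.0, 209.6]
tool_rot: [0.743, 0.669, -0.0, -0.0]
contact_force: [-0.1, 0.2, -0.5]
grip_width: 42.6
grip_force: 0.0
```

```bash
python3 -c "
from m import *
look('p8.png',(240,440,90,240));s=dict(np.load('s_last.npz'));ms('s',s);ms('t',snap('top'))
for n in (dict(np.load('side0.npz')),s):
    C=cloud(n);ok=n['z_map']>0;U=(C[...,:2]-O)@D;W=(C[...,:2]-O)@E_;m=ok&masks(n)['brass']&(C[...,2]>44)&(C[...,2]<60)&(abs(W)<45)&(U<130);print('handle',m.sum(),np.percentile(U[m],[2,98]))
"
```

```text
24.325 [482.9  27.9 209.2] uv [ 0.5 -0.5] 42.42674872964543 [ 0.9  0.5 -0.4]
s fin (56, np.float64(97.85547651419586), np.float64(97.78669002690243)) clip (42, np.float64(99.46289416454393), np.float64(97.65733315593656))
  ray clip u 94.14364882250239 104.69416085806637 v 85.1570880740667 114.04684281029421
t fin (58, np.float64(100.39897917230107), np.float64(100.23945233122106)) clip (50, np.float64(100.63916579542001), np.float64(98.27918125304747))
  ray clip u 94.37466469920437 106.8822861714251 v 84.63821335260525 113.88673451673807
handle 443 [-69.7   3.2]
handle 458 [-69.9   3.2]
```

View pics/p8.png

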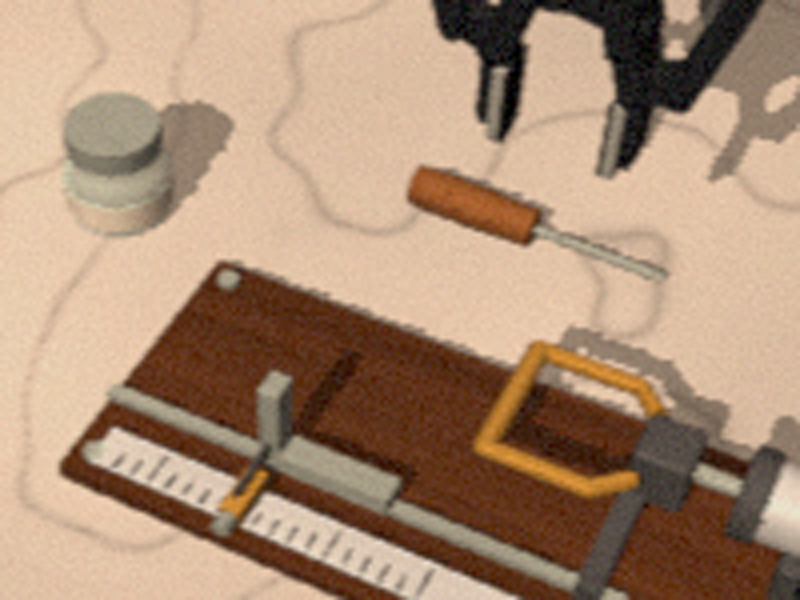

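The handle is home at (510,400), the pointer still stands over the clip at (245,485), the jar and awl are where they were, and the gripper is clear. I'm handing in.

```bash
python3 -c "
from station import ticket
print(ticket.close_job())"
```

```text
the job is handed in; nothing more can be done
None
```

I handed the job in at about 24 s: I zeroed the tell-tale, pulled the handle until the pointer stood over the limit clip (within about 1 mm), held it there over 1.5 s and eased it home; the reading stayed at the clip, the jar and awl look unmoved in the last picture, and the mallet was not re-checked at the end, though the gripper kept well clear of it.

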